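# Lay out the microscope kit on its outline mats

### The job

Lay the microscope kit out for the next user: stand the oil bottle, the objective case, the filter cube and the slide carton each on the mat whose white outline has its shape and size. Each must stand upright and be let go, centred on its outline, and the cube and the carton must be turned to lie square with theirs. Leave the tweezers and the coverslip box where they are.

Things in the scene. Friction and masses are not known exactly. Their poses are not given: they have to be found in the camera images.
- oil_bottle: small upright amber screw-cap bottle, round, 25 mm diameter, 52 mm tall with the black cap; only the body, up to 41 mm, can be gripped (grip it round the body about 25 mm up). Origin at the centre of its underside, z up. About 30 g. Belongs on mat_small_round
- objective_case: upright round screw canister: clear pale drum 39 mm in diameter up to 42 mm, then a black ribbed cap 42 mm in diameter up to 58 mm. Origin at the centre of its underside, z up. About 140 g. Belongs on mat_large_round
- filter_cube: black cube with round coloured windows, 33 x 33 mm and 34 mm high. Origin at the centre of its underside (within 1 mm), x and y square to its sides, z up. About 65 g. Belongs on mat_square, any of the four ways round
- slide_carton: flat white carton with a coloured band, 30 (x) x 80 (y) x 21 mm high. Origin at the centre of its underside, long side along y, z up. About 120 g; pinch it across the 30 mm width. Belongs on mat_oblong, its y along that mat's x, either way round
- mat_small_round: fixed dark rubber mat, 96 (x) x 72 (y) x 4 mm thick, like the three others but for its thin white outline: a small circle, 28 mm across inside the line. Origin at the centre of its underside, right below the centre of the outline; its top is 4 mm higher; z up
- mat_large_round: fixed dark rubber mat, 96 (x) x 72 (y) x 4 mm thick, like the three others but for its thin white outline: a larger circle, 45 mm across inside the line. Origin at the centre of its underside, right below the centre of the outline; its top is 4 mm higher; z up
- mat_square: fixed dark rubber mat, 96 (x) x 72 (y) x 4 mm thick, like the three others but for its thin white outline: a square, 37 mm a side inside the line, sides parallel to the mat's. Origin at the centre of its underside, right below the centre of the outline; its top is 4 mm higher; z up
- mat_oblong: fixed dark rubber mat, 96 (x) x 72 (y) x 4 mm thick, like the three others but for its thin white outline: a long rectangle, 83 (x) x 33 (y) mm inside the line, sides parallel to the mat's. Origin at the centre of its underside, right below the centre of the outline; its top is 4 mm higher; z up
- tweezers: steel tweezers lying on their side, 12 (x) x 128 (y) x 8 mm high, loose, not to be disturbed. Origin at the middle of the underside, z up
- coverslip_box: small plastic box, white below with a blue lid, 30 x 30 x 23 mm high, loose, not to be disturbed. Origin at the middle of the underside, z up

How it is judged:
At the end, for the whole second after the job is handed in: each of the four upright (0.1 rad), at rest and released on its own mat, within 12 mm of the outline's centre; carton's long side and cube's sides within 0.2 rad of the outline's; tweezers and coverslip box within 20 mm of where they lay (horizontal distance between oil_bottle and mat_small_round below 0.012 m and angle between each of oil_bottle, objective_case, filter_cube, slide_carton's own z axis and vertical below 0.1 rad and height (world z) of each of oil_bottle, objective_case, filter_cube, slide_carton below 0.008 m and linear speed of each of oil_bottle, objective_case, filter_cube, slide_carton below 0.02 m/s and contact force between the fingers and oil_bottle below 0.05 N and horizontal distance between objective_case and mat_large_round below 0.012 m and contact force between the fingers and objective_case below 0.05 N and horizontal distance between filter_cube and mat_square below 0.012 m and contact force between the fingers and filter_cube below 0.05 N and horizontal distance between slide_carton and mat_oblong below 0.012 m and contact force between the fingers and slide_carton below 0.05 N and angle between the y axis of slide_carton and the x axis of mat_oblong, either way round below 0.2 rad and (angle between the x axis of filter_cube and the x axis of mat_square, either way round below 0.2 rad or angle between the x axis of filter_cube and the y axis of mat_square, either way round below 0.2 rad) and distance of each of tweezers, coverslip_box from where it was at the start of the episode below 0.02 m); the robot touches nothing.
It fails at once if the tweezers or the coverslip box are shifted by more than 20 mm (distance of any of tweezers, coverslip_box from where it was at the start of the episode above 0.02 m).
It also fails if it takes over 115 s, if anything falls off the work surface, if the arm or the gripper's body presses on something with over 40 N, if the wrist force passes 120 N, or if a joint passes its speed limit or range.

### The arm

A 7-joint arm with a two-finger parallel gripper is mounted at the origin on a cart in front of the work surface, level with it; the furniture and walls round the work are solid. World frame = base frame: x ahead of the robot, y to its left, z up, the work surface at z = 0. Lengths are in m, angles in rad, forces in N, time in s.
With the tool pointing down it reaches from about 0.425 to 1.025 m from the base axis. Payload 9.4 kg.
Tool frame: the origin (TCP) lies on the mounting face of the last link; the fingertips stand 186 mm ahead of it and the grasp point (between the pads) lies 167 mm ahead of it (env.hold_point_z is the distance from the TCP to the grasp point, in m); z points along the fingers, y is the line along which they close (so a half turn about z gives the same grasp; the last joint's range is limited). The gripper opens to 93 mm and grips with 3 to 60 N. Pads are 15 mm wide; open, the fingers measure 128 mm over their backs; the gripper's body (75 mm by 188 mm) begins 65 mm behind the grasp point.
Start: joints at [-1.213, 0.599, -0.003, 1.599, 0.002, 0.943, -0.08], TCP at [0.305, 0.658, 0.405] pointing down, gripper open.
Joint ranges: [-2.57, 2.57], [-0.35, 1.97], [-1.29, 1.29], [0.11, 2.56], [-1.05, 4.19], [0.11, 1.86], [-2.63, 2.63]. Speed limits (rad/s): [2.22, 2.22, 3.01, 3.01, 3.14, 3.14, 3.14].

### API

Orientations are given as a rotation vector (axis times angle).
In Python, from rig import telemetry, optics, workorder, env gives the robot as it stands.
- The arm moves only by the shell command python3 -m handwheel 'ROWS' [FORCE]. ROWS is JSON, a list of rows, each a list of 5 numbers: the opening, from 0 (shut) to 1 (fully open), then the shift along the tool's x, y, z in m, then the turn about the tool's z in degrees. In form: [[jaw, dx, dy, dz, twist], ...]. A call has 1 to 8 rows; each row shifts and turns the commanded pose from where the row before left it, along the tool's axes as they then stand; what a row does not reach is not made up. A row lasts 1/8 s, in which the tool goes at most 62.5 mm and 10.7 degrees, less where a joint would pass 70% of its speed; a pose out of reach is approached as far as the arm can. A call is refused whole if a number of a shift passes 0.0625 or a number of a turn 10.7, either way. A call with a gripper value outside its range is refused whole. The fingers move at their own pace and stop on an object; FORCE is the grip in N (left out, the last holds). Time passes only in rows, so rows that do not move let the fingers close. It gives the time, the measured TCP pose, the force, the opening and the grip force at its end, in the units of the state.
- telemetry.get_obs(): the state, without advancing time (a new reading comes with each control period).
- optics.capture(name): name is "side" or "top"; returns a dict with "image" (400x640x3 uint8, red, green, blue), "fx", "fy", "cx", "cy" (pixels), "extrinsics" (4x4, takes a point from camera to world coordinates). Camera axes: x right, y up, looking along -z (the intrinsics and any distortion apply to the point x, -y, -z); pixel columns grow to the right and rows downward; lengths in m; the calibration is good to about 2 mm. A picture is of the moment at which its call begins. There is no depth.
- workorder.sign_off(): hands the job in; it is judged then, once.
The state is a dict: "time_s": time; "joints": joint angles; "joint_velocities": joint speeds; "tau": joint torques, N m; "position": TCP position; "ee_rot": TCP orientation; "force": force on the tool from outside, world axes, zero at the start; "moment": the same for the moment, N m; "gripper_width": finger opening in m; "finger_force": force on a finger pad.
Only numpy, scipy, OpenCV 4.12 (cv2) and the standard library are available. Lean on these libraries where they do the work, as an engineer would, in place of code of your own. Each camera call takes 0.05 s, during which the arm holds its last target. There are 200 camera calls.

## Working session

There is one attempt and no reset: what is moved stays moved. The work goes in short steps, Python scripts to look and compute and a shell command to move; the robot and the scene stay as the last step left them, time stands still between calls to the robot, and variables do not carry over. Pictures are saved under pics/ and viewed, at most 14 in all, crops included, and the job is handed in when it is done.

```bash
mkdir -p pics; ls
python3 - <<'E'
from rig import telemetry, optics, workorder, env
import cv2,numpy as np
np.set_printoptions(precision=4,suppress=True)
o=telemetry.get_obs(); print(o['time_s'],o['position'],o['ee_rot'],o['gripper_width'])
for n in ('top','side'):
    c=optics.capture(n); cv2.imwrite(f'pics/{n}0.png',c['image'][:,:,::-1]); print(n,{k:v for k,v in c.items() if k!='image'})
E
```

```text
pics
0.0 [0.3053 0.6574 0.4039] [-0.6774 -3.0675  0.0024] 0.09296633886655302
top {'fx': 405.63369537896835, 'fy': 405.63369537896835, 'cx': 318.97998152743844, 'cy': 202.50065744466426, 'extrinsics': array([[ 0.0183,  0.9989, -0.0426,  0.5049],
       [-0.9997,  0.0175, -0.0188, -0.0028],
       [-0.018 ,  0.0429,  0.9989,  0.9018],
       [ 0.    ,  0.    ,  0.    ,  1.    ]])}
side {'fx': 515.244330045147, 'fy': 515.244330045147, 'cx': 338.0038988116434, 'cy': 210.58714285778325, 'extrinsics': array([[-0.9937,  0.0537, -0.0985,  0.3834],
       [-0.1121, -0.5107,  0.8524,  1.1543],
       [-0.0045,  0.8581,  0.5135,  0.7342],
       [ 0.    ,  0.    ,  0.    ,  1.    ]])}
```

View pics/top0.png

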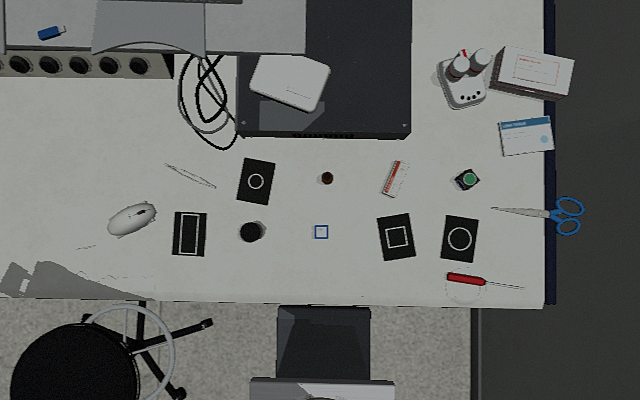

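View pics/side0.png

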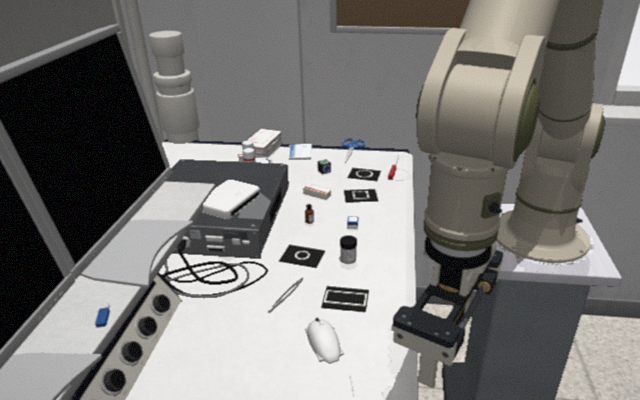

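The top view shows: oil bottle (327,178), carton (395,178), cube (467,180), case (251,232), coverslip box (321,232), tweezers (190,175). Mats: small round (256,181), oblong (190,234), square (396,237), large round (460,238). In the side view the arm stands clear of the work.

```bash
cat > h.py <<'E'
from rig import telemetry, optics, workorder, env
import cv2,numpy as np
from scipy.spatial.transform import Rotation as R
np.set_printoptions(precision=4,suppress=True)
def ray(c,uv,z):
    uv=np.atleast_2d(uv).astype(float); E=c['extrinsics']
    d=np.c_[(uv[:,0]-c['cx'])/c['fx'],-(uv[:,1]-c['cy'])/c['fy'],-np.ones(len(uv))]@E[:3,:3].T
    o=E[:3,3]; return (o+d*((z-o[2])/d[:,2])[:,None])[:,:2]
def rect(c,cnt,z):
    p=ray(c,cnt.reshape(-1,2),z).astype(np.float32)*1000
    (a,b),(w,h),ang=cv2.minAreaRect(p)
    if w<h: w,h,ang=h,w,ang+90
    return np.array([a,b,w,h,(ang+90)%180-90])   # mm, deg of long side in world
def tool():
    o=telemetry.get_obs(); M=R.from_rotvec(o['ee_rot']).as_matrix()
    g=o['position']+M[:,2]*env.hold_point_z
    return o,M,g
def go(x,y,z,yaw=None):
    "shift in tool axes from here for grasp point; yaw=desired world angle of tool y (closing line), deg"
    o,M,g=tool(); ay=np.degrees(np.arctan2(M[1,1],M[0,1]))
    print('t',round(o['time_s'],2),'g',g,'closing',round(ay,1),'shift',M.T@(np.array([x,y,z])-g),end=' ')
    if yaw is not None: print('twist',round(-((yaw-ay+90)%180-90),1))
    else: print()
E
python3 - <<'E'
from h import *
c=optics.capture('top'); im=c['image'].astype(int); g=im.max(2)
S=4
big=cv2.resize(c['image'],None,fx=S,fy=S,interpolation=cv2.INTER_CUBIC)
def up(p): return (p+0.5)/S-0.5
def cn(mask): return cv2.findContours(mask.astype(np.uint8),cv2.RETR_EXTERNAL,cv2.CHAIN_APPROX_NONE)[0]
G=big.max(2); sat=big.max(2).astype(int)-big.min(2)
for n,(u,v),r in [('sr',(256,181),26),('ob',(190,234),28),('sq',(396,237),27),('lr',(460,238),27)]:
    m=np.zeros_like(G); cv2.circle(m,(u*S,v*S),r*S,1,-1)
    k=max(cn((G<105)&(m>0)),key=cv2.contourArea)
    print(n,'mat',rect(c,up(k),.004),end=' ')
    inn=np.zeros_like(G); cv2.drawContours(inn,[cv2.convexHull(k)],-1,1,-1); inn=cv2.erode(inn,np.ones((13,13)))
    k=max(cn((G>110)&(inn>0)),key=cv2.contourArea); print('outline',rect(c,up(k),.004))
for n,(u,v),r,z in [('bottle',(327,178),11,.052),('carton',(395,178),25,.021),('cube',(467,180),17,.034),('case',(251,232),18,.058),('box',(321,232),12,.023),('tw',(190,175),30,.004)]:
    m=np.zeros_like(G); cv2.circle(m,(u*S,v*S),r*S,1,-1)
    k=max(cn(((G<150)|(sat>60))&(m>0)),key=cv2.contourArea)
    print(n,rect(c,up(k),z))
crop=big[150*S:270*S,160*S:500*S]; cv2.imwrite('pics/a.png',cv2.resize(crop,(800,282))[:,:,::-1])
E
python3 -c "
import cv2
a=cv2.imread('pics/top0.png'); b=[cv2.resize(a[v-20:v+20,u-20:u+20],(260,260),interpolation=2) for u,v in [(327,178),(395,178),(467,180),(251,232),(321,232),(190,175)]]
import numpy as np
cv2.imwrite('pics/b.png',np.vstack([np.hstack(b[:3]),np.hstack(b[3:])]))"
```

```text
sr mat [588.6714 156.211   97.2901  73.4585  -9.5598] outline [588.9716 156.3536  34.0729  33.5539 -88.6111]
ob mat [469.2785 301.2444  97.8558  74.0322  -2.1466] outline [469.1378 302.5581  89.2352  40.3101  -2.2609]
sq mat [ 471.1396 -156.4897   97.5553   73.5168   10.5333] outline [ 467.453  -157.6894   44.352    36.1917  -79.4783]
lr mat [ 469.7972 -294.3654   97.227    73.8438   -7.7743] outline [ 469.6459 -295.6033   50.8918   50.6989    0.2716]
bottle [593.4698   2.5391  36.2627  29.0056 -89.0367]
carton [ 598.8667 -146.9774   88.2661   39.0565  -21.654 ]
cube [ 595.9776 -295.3437   55.2214   44.036   -52.5474]
case [478.3799 152.6318  64.7089  43.7373 -72.282 ]
box [479.7097  11.1819  37.8574  30.7513 -88.9396]
tw [598.6198 303.4433 129.9393  16.2998  66.2538]
```

View pics/b.png

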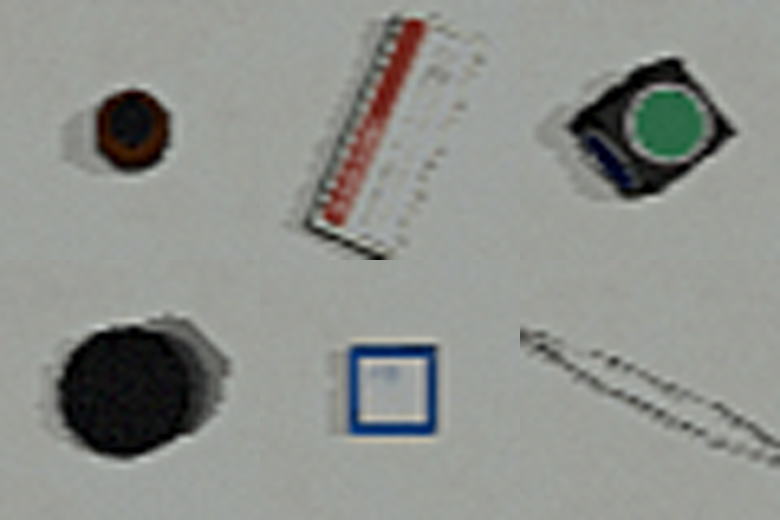

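The crops show: bottle cap about (327,177), carton band on its left edge tilted about 22°, cube top with a green window about (470,179), case cap (250,232), box (321,232).

Run:
```python
from h import *
c=optics.capture('top'); S=4
big=cv2.resize(c['image'],None,fx=S,fy=S,interpolation=cv2.INTER_CUBIC).astype(int)
r,g,b=big[...,0],big[...,1],big[...,2]; mx=big.max(2)
def f(n,mask,u,v,rad,z):
    m=np.zeros(mask.shape,np.uint8); cv2.circle(m,(u*S,v*S),rad*S,1,-1)
    k=max(cv2.findContours((mask&(m>0)).astype(np.uint8),0,1)[0],key=cv2.contourArea); print(n,rect(c,(k+.5)/S-.5,z))
f('cap',mx<55,327,177,10,.052); f('bottle body',(mx<110),327,177,8,.041)
for t in(35,50): f('case',mx<t,250,232,14,.058)
f('green',(g-r>40),469,179,10,.034); f('red',(r-g>50),395,178,22,.021); f('box',(b-r>40),321,232,12,.023)
def px(i,j,u,v): return [u-20+(i+.5)/6.5-.5,v-20+(j+.5)/6.5-.5]
P=ray(c,[px(677-520,62,467,180),px(737-520,130,467,180),px(650-520,190,467,180),px(590-520,122,467,180)],.034)*1000
print('cube',P.mean(0),[np.round([np.hypot(*d),np.degrees(np.arctan2(d[1],d[0]))],1) for d in np.roll(P,-1,0)-P])
P=ray(c,[px(400-260,15,395,178),px(487-260,42,395,178),px(397-260,254,395,178),px(314-260,221,395,178)],.021)*1000
print('carton',P.mean(0),[np.round([np.hypot(*d),np.degrees(np.arctan2(d[1],d[0]))],1) for d in np.roll(P,-1,0)-P])
o,M,gp=tool(); print(gp,M)
```

```text
cap [593.5558  -2.7171  24.7882  21.5478   0.9693]
bottle body [594.6995  -2.4483  27.2452  24.4901   0.9663]
case [477.778  155.6876  42.5947  40.2073 -63.7712]
case [477.6044 153.7933  46.2419  40.4304 -78.6714]
green [ 598.5563 -306.5724   21.439    20.6601    0.1714]
red [ 602.7438 -144.0009   73.2387    6.812   -22.4064]
box [479.4932   8.4751  29.2     29.1309 -88.9215]
cube [ 597.8043 -304.7777] [array([  29.5, -138.4]), array([ 34.8, 125.5]), array([29.5, 41.7]), array([ 34.8, -54.4])]
carton [ 598.6661 -152.6401] [array([  30.3, -106.5]), array([ 77.3, 157.7]), array([29.7, 69.2]), array([ 75. , -21.9])]
[0.3053 0.6573 0.2369] [[-0.907   0.4212 -0.0003]
 [ 0.4212  0.907  -0.0009]
 [-0.0001 -0.001  -1.    ]]
```

```bash
python3 - <<'E'
from h import *
s=optics.capture('side');t=optics.capture('top')
for z in(0,.05,.1,.15): print(z,'side near corner bottom/top',ray(s,[[240,253],[262,250],[262,205],[288,165]],z).round(3).tolist(),'top',ray(t,[[236,133],[411,133],[411,138]],z).round(3).tolist())
E
python3 -m handwheel '[[1,0,0,0,-8.3],[1,0,0,0,-8.3],[1,0,0,0,-8.3],[1,-0.017,-0.05,0.01,0],[1,-0.017,-0.05,0.01,0],[1,-0.017,-0.05,0.01,0],[1,-0.017,-0.05,0.01,0],[1,-0.017,-0.05,0.01,0]]' 20
python3 -m handwheel '[[1,-0.017,-0.05,0.01,0],[1,-0.017,-0.05,0.01,0],[1,-0.017,-0.05,0.01,0],[1,-0.017,-0.05,0.01,0],[1,-0.017,-0.05,0.01,0],[1,0,0,0,0]]'
python3 -c "
from h import *
go(.478,.156,.026,90)"
```

```text
0 side near corner bottom/top [[0.74, 0.161], [0.689, 0.143], [0.742, -0.072], [0.719, -0.335]] top [[0.697, 0.204], [0.702, -0.188], [0.691, -0.189]]
0.05 side near corner bottom/top [[0.715, 0.229], [0.668, 0.212], [0.717, 0.011], [0.696, -0.233]] top [[0.686, 0.192], [0.691, -0.178], [0.681, -0.178]]
0.1 side near corner bottom/top [[0.691, 0.296], [0.648, 0.281], [0.693, 0.095], [0.673, -0.132]] top [[0.675, 0.181], [0.68, -0.168], [0.67, -0.168]]
0.15 side near corner bottom/top [[0.667, 0.364], [0.627, 0.35], [0.668, 0.178], [0.65, -0.031]] top [[0.665, 0.169], [0.669, -0.158], [0.66, -0.158]]
time_s: 1.3
position: [0.3908, 0.4059, 0.3546]
ee_rot: [0.0, 3.141, 0.0]
force: [0.6, 0.0, 0.9]
gripper_width: 0.093
finger_force: 0.0
time_s: 2.05
position: [0.4763, 0.1533, 0.3042]
ee_rot: [-0.011, -3.141, 0.003]
force: [-0.0, -0.2, -0.8]
gripper_width: 0.093
finger_force: 0.0
t 2.05 g [0.4761 0.1529 0.1369] closing 89.6 shift [-0.0019  0.0033  0.1109] twist -0.4
```

```bash
python3 -m handwheel '[[1,-0.002,0.003,0.037,0],[1,0,0,0.037,0],[1,0,0,0.037,0],[1,0,0,0,0],[0.3,0,0,0,0],[0.3,0,0,0,0],[0.3,0,0,0,0],[0.3,0,0,0,0]]' 20
python3 -m handwheel '[[0.3,0,0,0,0],[0.3,0,0,0,0]]' 20
python3 -c "
from h import *
go(.470,-.295,.13,90)
c=optics.capture('side');cv2.imwrite('pics/c1.png',cv2.resize(c['image'][180:330,240:440,::-1],(800,600)))"
```

```text
time_s: 3.05
position: [0.4775, 0.1604, 0.1944]
ee_rot: [0.001, 3.14, 0.001]
force: [-0.6, 0.1, -0.2]
gripper_width: 0.0573
finger_force: 0.0
time_s: 3.3
position: [0.4773, 0.1603, 0.1938]
ee_rot: [-0.001, -3.142, 0.0]
force: [0.3, -1.0, 3.0]
gripper_width: 0.0412
finger_force: 20.0
t 3.3 g [0.4773 0.1603 0.0265] closing 90.0 shift [ 0.0071 -0.4553 -0.1034] twist -0.0
```

View pics/c1.png

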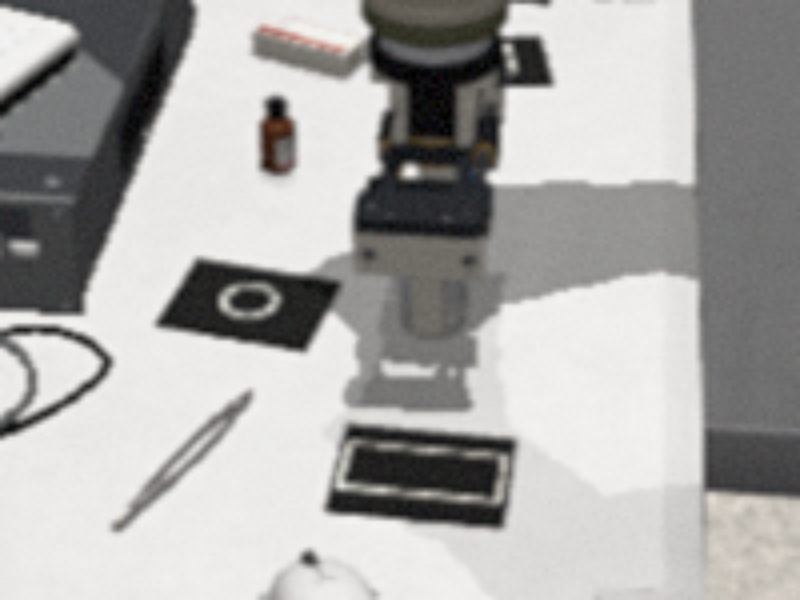

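The side view shows the fingers round the case at (435,300 in the crop); it is gripped with 20 N. Lift and carry.

```bash
python3 -m handwheel '[[0.3,0,0,-0.02,0],[0.3,0,0,-0.04,0],[0.3,0,0,-0.044,0],[0.3,0,-0.03,0,0],[0.3,0.001,-0.045,0,0],[0.3,0.001,-0.045,0,0],[0.3,0.001,-0.045,0,0],[0.3,0.001,-0.045,0,0]]' 30
python3 -m handwheel '[[0.3,0.001,-0.045,0,0],[0.3,0.001,-0.045,0,0],[0.3,0.001,-0.045,0,0],[0.3,0,-0.045,0,0],[0.3,0,-0.045,0,0],[0.3,0,-0.02,0,0],[0.3,0,0,0,0]]'
python3 -c "
from h import *
go(.470,-.295,.032,90)
c=optics.capture('top');cv2.imwrite('pics/c2.png',cv2.resize(c['image'][150:300,360:560,::-1],(400,300)))
c=optics.capture('side');cv2.imwrite('pics/c3.png',cv2.resize(c['image'][100:250,280:480,::-1],(800,600)))"
```

```text
time_s: 4.35
position: [0.473, -0.0508, 0.2976]
ee_rot: [0.0, -3.141, -0.0]
force: [0.2, -0.2, -1.2]
gripper_width: 0.0415
finger_force: 30.0
time_s: 5.22
position: [0.4698, -0.2953, 0.2974]
ee_rot: [-0.004, -3.141, -0.0]
force: [-0.0, -0.0, -1.3]
gripper_width: 0.0414
finger_force: 30.0
t 5.22 g [ 0.4698 -0.2953  0.1301] closing 89.9 shift [-0.0002  0.0003  0.0981] twist -0.1
```

View pics/c3.png

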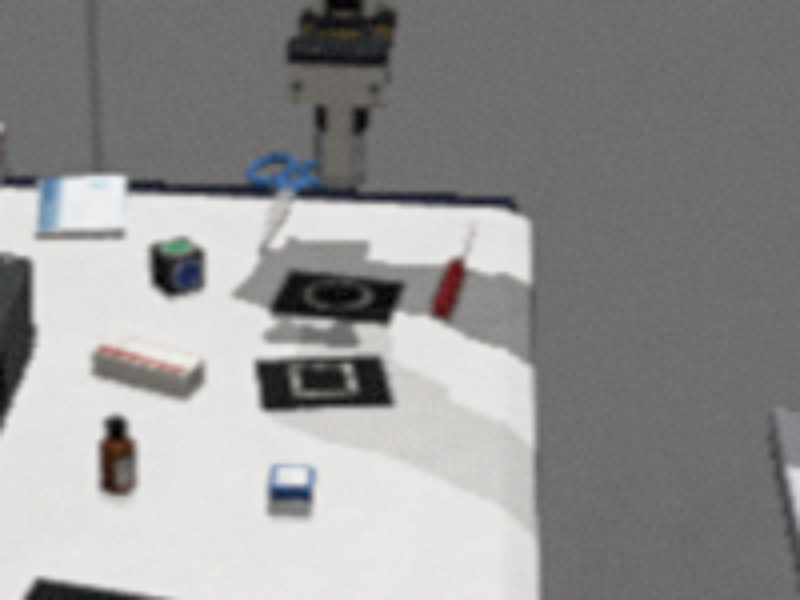

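The case (top-view weight −1.3 N) hangs between the fingers above the large-circle mat (crop 338,295). Lower and release.

```bash
python3 -m handwheel '[[0.3,0,0,0.045,0],[0.3,0,0,0.035,0],[0.3,0,0,0.013,0],[0.3,0,0,0.006,0],[0.3,0,0,0,0],[0.5,0,0,0,0],[0.7,0,0,0,0],[0.8,0,0,0,0]]'
python3 -m handwheel '[[0.8,0,0,0,0],[0.8,0,0,-0.03,0],[0.8,0,0,-0.05,0],[1,0,0,-0.04,0],[1,-0.03,0,0,0],[1,-0.03,0,0,0],[1,-0.03,0,0,0],[1,-0.03,0,0,0]]'
python3 -c "
from h import *
go(.598,-.306,.02,-51)"
```

```text
time_s: 6.32
position: [0.4703, -0.2947, 0.1993]
ee_rot: [0.001, 3.141, -0.001]
force: [-1.2, -0.2, -0.3]
gripper_width: 0.0625
finger_force: 0.0
time_s: 7.32
position: [0.591, -0.2945, 0.3188]
ee_rot: [-0.0, -3.141, 0.0]
force: [0.1, 0.0, -0.1]
gripper_width: 0.0929
finger_force: 0.0
t 7.33 g [ 0.591  -0.2945  0.1515] closing 90.0 shift [-0.007  -0.0115  0.1315] twist -39.0
```

```bash
python3 -m handwheel '[[1,-0.007,-0.0115,0,0],[1,0,0,0,-9.75],[1,0,0,0,-9.75],[1,0,0,0,-9.75],[1,0,0,0,-9.75],[1,0,0,0.05,0],[1,0,0,0.05,0],[1,0,0,0.0315,0]]'
python3 -m handwheel '[[1,0,0,0,0],[0.25,0,0,0,0],[0.25,0,0,0,0],[0.25,0,0,0,0],[0.25,0,0,0,0],[0.25,0,0,0,0],[0.25,0,0,0,0]]' 20
python3 -c "
from h import *
go(.470,-.157,.13,100.5)"
```

```text
time_s: 8.32
position: [0.5955, -0.3072, 0.1856]
ee_rot: [1.046, -2.959, -0.002]
force: [-61.7, 23.0, 500.0]
gripper_width: 0.0931
finger_force: 280.9
time_s: 9.2
position: [0.5972, -0.306, 0.1872]
ee_rot: [-1.049, 2.961, 0.0]
force: [-0.7, 0.4, -0.1]
gripper_width: 0.0376
finger_force: 0.0
t 9.2 g [ 0.5972 -0.306   0.0199] closing 129.0 shift [ 0.0052  0.1958 -0.1101] twist 28.5
```

A fast descent with only 1 mm of fingertip clearance hit the table: the reading shows 500 N. There is no reset, so from here I'll come down slower and keep more clearance. Checking the grip and the scene first.

```bash
python3 -m handwheel '[[0.25,0,0,-0.004,0],[0.25,0,0,0,0],[0.25,0,0,0,0]]' 20
python3 -c "
from h import *
go(.470,-.157,.13,100.5)
c=optics.capture('side');cv2.imwrite('pics/d1.png',cv2.resize(c['image'][100:250,280:480,::-1],(800,600)))"
```

```text
time_s: 9.57
position: [0.5972, -0.306, 0.1913]
ee_rot: [-1.048, 2.961, -0.0]
force: [0.3, -0.0, -0.4]
gripper_width: 0.0331
finger_force: 20.0
t 9.57 g [ 0.5972 -0.306   0.024 ] closing 129.0 shift [ 0.0051  0.1959 -0.106 ] twist 28.5
```

View pics/d1.png

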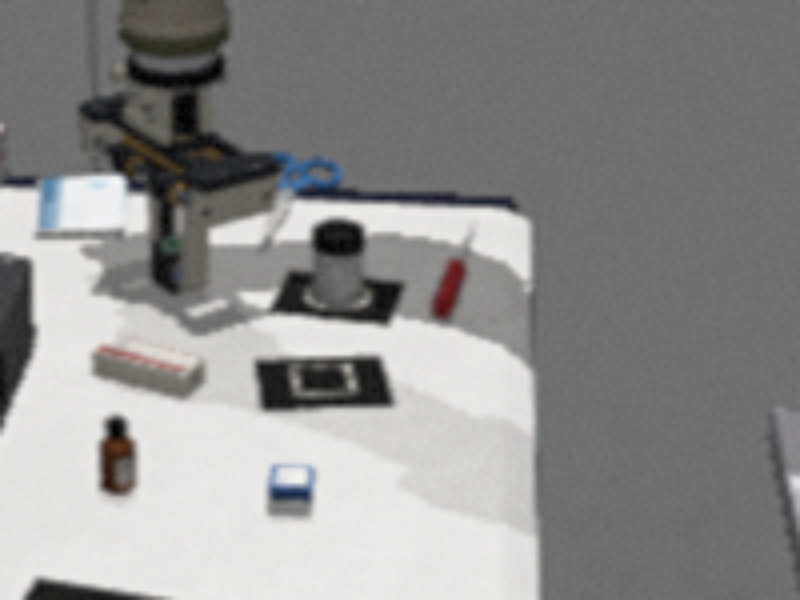

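The case stands inside its circle (crop 338,270), and the cube is gripped between the fingers at 33 mm width. Carry on.

```bash
python3 -m handwheel '[[0.25,0,0,-0.03,0],[0.25,0,0,-0.05,0],[0.25,0,0,-0.026,0],[0.25,0,0,0,9.5],[0.25,0,0,0,9.5],[0.25,0,0,0,9.5],[0.25,0,0,0,0]]' 30
python3 -c "
from h import *
go(.470,-.157,.13,100.5)"
```

```text
time_s: 10.5
position: [0.5973, -0.3057, 0.2973]
ee_rot: [0.29, -3.128, 0.001]
force: [0.5, -0.3, -0.3]
gripper_width: 0.0331
finger_force: 30.0
t 10.5 g [ 0.5973 -0.3058  0.13  ] closing 100.6 shift [ 0.0978  0.1696 -0.    ] twist 0.1
```

```bash
python3 -m handwheel '[[0.25,0.024,0.0424,0,0],[0.25,0.0245,0.0424,0,0],[0.25,0.0245,0.0424,0,0],[0.25,0.0245,0.0424,0,0],[0.25,0,0,0,0],[0.25,0,0,0.04,0],[0.25,0,0,0.035,0],[0.25,0,0,0.014,0]]'
python3 -m handwheel '[[0.25,0,0,0.007,0],[0.25,0,0,0.004,0],[0.25,0,0,0.002,0],[0.25,0,0,0,0]]'
python3 -c "
from h import *
go(.470,-.157,.03,100.5)"
```

```text
time_s: 11.5
position: [0.4708, -0.1573, 0.2066]
ee_rot: [0.291, -3.127, -0.001]
force: [-0.1, -0.5, -0.5]
gripper_width: 0.0329
finger_force: 30.0
time_s: 12.0
position: [0.4706, -0.1571, 0.1957]
ee_rot: [-0.287, 3.128, -0.0]
force: [1.5, -0.0, -1.1]
gripper_width: 0.033
finger_force: 30.0
t 12.0 g [ 0.4707 -0.1571  0.0284] closing 100.5 shift [ 0.0007  0.0003 -0.0016] twist -0.0
```

```bash
python3 -m handwheel '[[0.25,0,0,0.001,0],[0.25,0,0,0,0]]'
python3 -m handwheel '[[0.25,0,0,0.001,0],[0.25,0,0,0,0]]'
python3 -m handwheel '[[0.45,0,0,0,0],[0.6,0,0,0,0],[0.6,0,0,0,0],[0.6,0,0,0,0],[0.6,0,0,-0.03,0],[0.6,0,0,-0.05,0],[0.8,0,0,-0.04,0],[1,-0.03,0,0,0]]'
python3 -c "
from h import *
go(.5995,-.1505,.13,68)"
```

```text
time_s: 12.25
position: [0.4705, -0.157, 0.1944]
ee_rot: [-0.287, 3.128, -0.0]
force: [-0.1, -0.5, -0.5]
gripper_width: 0.0328
finger_force: 30.0
time_s: 12.5
position: [0.4704, -0.157, 0.1932]
ee_rot: [0.287, -3.128, -0.0]
force: [0.0, -0.1, -0.6]
gripper_width: 0.0329
finger_force: 30.0
time_s: 13.5
position: [0.4991, -0.1524, 0.3163]
ee_rot: [-0.283, 3.126, -0.003]
force: [0.4, -0.7, 0.1]
gripper_width: 0.0716
finger_force: 0.0
t 13.5 g [ 0.4996 -0.1527  0.149 ] closing 100.4 shift [-0.0986 -0.0157  0.0193] twist 32.4
```

```bash
python3 -m handwheel '[[1,-0.049,-0.008,0,0],[1,-0.0495,-0.008,0,0],[1,0,0,0,8.1],[1,0,0,0,8.1],[1,0,0,0,8.1],[1,0,0,0,8.1],[1,0,0,0,0]]'
python3 - <<'E'
from h import *
go(.5995,-.1505,.023,68)
c=optics.capture('side');cv2.imwrite('pics/e1.png',cv2.resize(c['image'][100:250,280:480,::-1],(800,600)))
E
```

```text
time_s: 14.38
position: [0.5996, -0.1491, 0.3132]
ee_rot: [-0.595, -3.084, 0.001]
force: [-0.2, -0.3, 0.4]
gripper_width: 0.0929
finger_force: 0.0
t 14.38 g [ 0.5996 -0.1491  0.1459] closing 68.2 shift [-0.0005 -0.0013  0.1229] twist 0.2
```

View pics/e1.png

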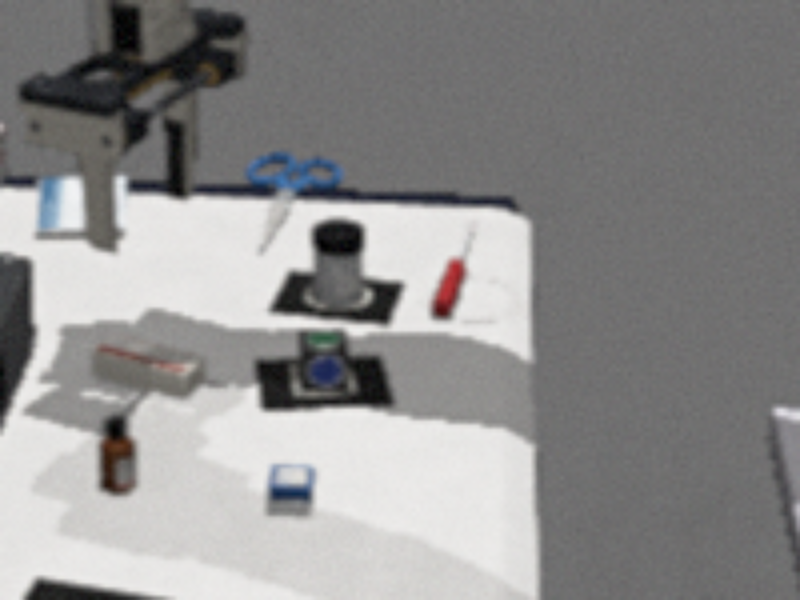

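The cube sits in its square outline (crop 325,365), and the case in its circle. Now the carton, with a slow final descent.

```bash
python3 -m handwheel '[[1,-0.0005,-0.0013,0.045,0],[1,0,0,0.04,0],[1,0,0,0.02,0],[1,0,0,0.01,0],[1,0,0,0.005,0],[1,0,0,0.002,0],[1,0,0,0.001,0],[1,0,0,0,0]]'
python3 -m handwheel '[[0.2,0,0,0,0],[0.2,0,0,0,0],[0.2,0,0,0,0],[0.2,0,0,0,0],[0.2,0,0,0,0],[0.2,0,0,0,0],[0.2,0,0,0,0],[0.2,0,0,0,0]]' 15
python3 -c "
from h import *
go(.5995,-.1505,.13,68)"
```

```text
time_s: 15.42
position: [0.5998, -0.1508, 0.1908]
ee_rot: [0.597, 3.084, -0.0]
force: [-0.7, 0.7, -0.2]
gripper_width: 0.0929
finger_force: 0.0
time_s: 16.42
position: [0.5997, -0.1508, 0.1902]
ee_rot: [-0.597, -3.084, 0.0]
force: [0.1, -0.4, 0.2]
gripper_width: 0.0301
finger_force: 15.0
t 16.43 g [ 0.5997 -0.1508  0.0229] closing 68.1 shift [ 0.0003  0.0002 -0.1071] twist 0.1
```

```bash
python3 -m handwheel '[[0.2,0,0,-0.01,0],[0.2,0,0,-0.03,0],[0.2,0,0,-0.05,0],[0.2,0,0,-0.03,0],[0.2,0,0,0,-10],[0.2,0,0,0,-10],[0.2,0,0,0,0]]' 35
python3 - <<'E'
from h import *
go(.469,.302,.14,87.8)
c=optics.capture('side');cv2.imwrite('pics/f1.png',cv2.resize(c['image'][60:210,240:440,::-1],(640,480)))
E
```

```text
time_s: 17.3
position: [0.5995, -0.151, 0.3108]
ee_rot: [0.055, 3.141, 0.0]
force: [-0.8, 1.1, -2.0]
gripper_width: 0.0299
finger_force: 35.0
t 17.3 g [ 0.5995 -0.151   0.1435] closing 88.0 shift [0.1463 0.4481 0.0036] twist 0.2
```

View pics/f1.png

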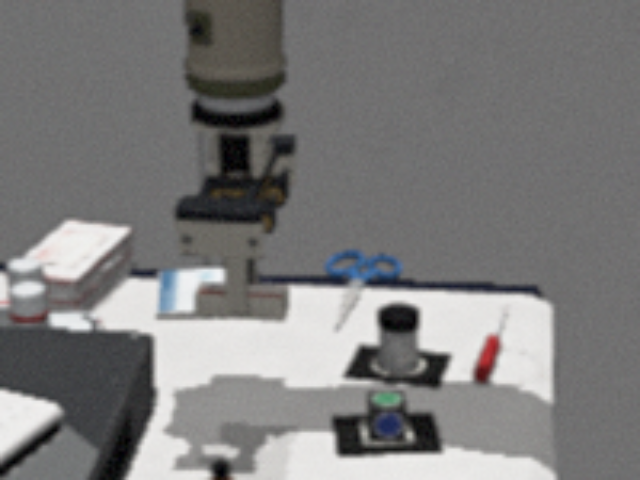

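The carton hangs level, gripped near its middle (crop 244,300). Carry it to the oblong mat.

```bash
python3 -m handwheel '[[0.2,0.0066,0.0248,0,0],[0.2,0.015,0.045,0,0],[0.2,0.015,0.045,0,0],[0.2,0.015,0.045,0,0],[0.2,0.015,0.045,0,0],[0.2,0.015,0.045,0,0],[0.2,0.015,0.045,0,0],[0.2,0.015,0.045,0,0]]'
python3 -m handwheel '[[0.2,0.015,0.045,0,0],[0.2,0.015,0.045,0,0],[0.2,0.0047,0.0183,0,0],[0.2,0,0,0,0],[0.2,0,0,0.045,0],[0.2,0,0,0.04,0],[0.2,0,0,0.015,0],[0.2,0,0,0.008,0]]'
python3 -m handwheel '[[0.2,0,0,0.004,0],[0.2,0,0,0.002,0],[0.2,0,0,0,0]]'
python3 -c "
from h import *
go(.469,.302,.027,87.8)"
```

```text
time_s: 18.35
position: [0.499, 0.1942, 0.3104]
ee_rot: [0.059, 3.141, 0.0]
force: [0.5, -0.3, -2.2]
gripper_width: 0.0298
finger_force: 35.0
time_s: 19.35
position: [0.469, 0.301, 0.2019]
ee_rot: [-0.056, -3.141, 0.002]
force: [0.9, -0.0, -0.8]
gripper_width: 0.0297
finger_force: 35.0
time_s: 19.73
position: [0.4686, 0.3021, 0.1968]
ee_rot: [0.053, 3.14, 0.001]
force: [-0.0, 0.3, -0.7]
gripper_width: 0.0297
finger_force: 35.0
t 19.73 g [0.4687 0.3021 0.0295] closing 88.1 shift [-0.0003 -0.0001  0.0025] twist 0.3
```

```bash
python3 -m handwheel '[[0.2,0,0,0.001,0],[0.2,0,0,0,0],[0.2,0,0,0.001,0],[0.2,0,0,0,0]]'
python3 -m handwheel '[[0.4,0,0,0,0],[0.55,0,0,0,0],[0.55,0,0,0,0],[0.55,0,0,0,0],[0.55,0,0,-0.03,0],[0.55,0,0,-0.05,0],[0.7,0,0,-0.04,0],[0.7,-0.03,-0.05,0,0]]'
python3 -m handwheel '[[0.7,-0.02,-0.05,0,0],[0.7,-0.02,-0.05,0,0],[0.7,-0.02,-0.05,0,0],[0.7,-0.02,-0.05,0,0],[0.7,-0.015,-0.05,0,0],[0.7,0,0,0,0]]'
python3 -c "
from h import *
go(.594,-.0025,.026,90)"
```

```text
time_s: 20.23
position: [0.4684, 0.302, 0.1942]
ee_rot: [0.052, 3.141, -0.0]
force: [1.0, 1.0, -1.3]
gripper_width: 0.0295
finger_force: 35.0
time_s: 21.22
position: [0.4962, 0.2548, 0.3176]
ee_rot: [0.041, 3.137, 0.009]
force: [0.8, -1.3, 0.2]
gripper_width: 0.0637
finger_force: 0.0
time_s: 21.98
position: [0.5838, -0.007, 0.314]
ee_rot: [0.064, 3.141, -0.003]
force: [-0.6, -0.2, -0.7]
gripper_width: 0.0653
finger_force: 0.0
t 21.98 g [ 0.5838 -0.0073  0.1467] closing 87.7 shift [-0.0099  0.0055  0.1207] twist -2.3
```

```bash
python3 -m handwheel '[[0.7,-0.0099,0.0055,0,0],[0.7,0,0,0,-2.3],[0.7,0,0,0.045,0],[0.7,0,0,0.04,0],[0.7,0,0,0.022,0],[0.7,0,0,0.01,0],[0.7,0,0,0.004,0],[0.7,0,0,0,0]]'
python3 -m handwheel '[[0.1,0,0,0,0],[0.1,0,0,0,0],[0.1,0,0,0,0],[0.1,0,0,0,0],[0.1,0,0,0,0],[0.1,0,0,0,0]]' 12
python3 - <<'E'
from h import *
go(.589,.156,.13,90)
c=optics.capture('side');cv2.imwrite('pics/g1.png',cv2.resize(c['image'][150:325,210:430,::-1],(754,600)))
E
```

```text
time_s: 22.98
position: [0.5936, 0.0035, 0.1938]
ee_rot: [-0.012, 3.141, 0.0]
force: [0.2, 0.1, 0.6]
gripper_width: 0.0649
finger_force: 0.0
time_s: 23.72
position: [0.5935, 0.0031, 0.1933]
ee_rot: [-0.01, 3.142, -0.0]
force: [0.1, -0.4, 2.2]
gripper_width: 0.0249
finger_force: 12.0
t 23.73 g [0.5935 0.003  0.026 ] closing 90.4 shift [ 0.0034  0.153  -0.104 ] twist 0.4
```

View pics/g1.png

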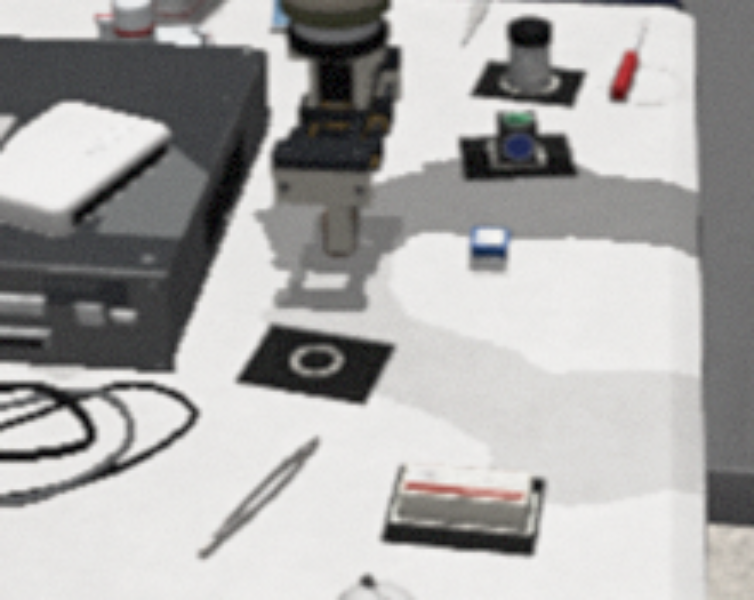

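The carton lies on the oblong mat (crop 465,490), and the bottle is gripped at 25 mm. Lift and carry it.

```bash
python3 -m handwheel '[[0.1,0,0,-0.02,0],[0.1,0,0,-0.04,0],[0.1,0.001,0.038,0,0],[0.1,0.001,0.038,0,0],[0.1,0.001,0.038,0,0],[0.1,0.001,0.038,0,0],[0.1,0,0,0,0],[0.1,0,0,0.03,0]]' 15
python3 -m handwheel '[[0.1,0,0,0.015,0],[0.1,0,0,0.006,0],[0.1,0,0,0.003,0],[0.1,0,0,0.001,0],[0.1,0,0,0,0]]'
python3 -c "
from h import *
go(.589,.156,.030,90)"
```

```text
time_s: 24.78
position: [0.5891, 0.1552, 0.2245]
ee_rot: [-0.011, 3.138, 0.001]
force: [-0.4, 0.1, -0.6]
gripper_width: 0.0248
finger_force: 15.0
time_s: 25.4
position: [0.5886, 0.1551, 0.1987]
ee_rot: [-0.01, 3.141, 0.0]
force: [-0.9, 0.1, 0.3]
gripper_width: 0.0245
finger_force: 15.0
t 25.4 g [0.5887 0.1551 0.0314] closing 90.4 shift [-0.0003  0.0009  0.0014] twist 0.4
```

```bash
python3 -m handwheel '[[0.1,0,0,0.001,0],[0.1,0,0,0,0],[0.28,0,0,0,0],[0.4,0,0,0,0],[0.5,0,0,0,0],[0.5,0,0,0,0],[0.5,0,0,-0.02,0],[0.5,0,0,-0.04,0]]'
python3 -m handwheel '[[0.5,0,0,-0.05,0],[0.5,0,0,-0.05,0],[0.5,0.025,0.05,-0.02,0],[0.5,0.025,0.05,0,0],[0.5,0.025,0.05,0,0],[0.5,0.025,0.05,0,0],[0.5,0.025,0.05,0,0],[0.5,0.025,0.05,0,0]]'
python3 -m handwheel '[[0.5,0.025,0.05,0,0],[0.5,0.025,0.05,0,0],[0.5,0.025,0.05,0,0],[0.5,0.02,0.05,0,0],[0.5,0,0,0,0],[0.5,0,0,0,0]]'
python3 - <<'E'
from h import *
c=optics.capture('top'); cv2.imwrite('pics/z.png',cv2.resize(c['image'][150:270,160:500,::-1],(800,282),interpolation=2))
S=4;big=cv2.resize(c['image'],None,fx=S,fy=S,interpolation=cv2.INTER_CUBIC).astype(int)
r,g,b=big[...,0],big[...,1],big[...,2]
def f(n,mask,u,v,rad,z):
    m=np.zeros(mask.shape,np.uint8); cv2.circle(m,(u*S,v*S),rad*S,1,-1)
    k=max(cv2.findContours((mask&(m>0)).astype(np.uint8),0,1)[0],key=cv2.contourArea); print(n,rect(c,(k+.5)/S-.5,z))
f('green (470,-157)',g-r>40,395,235,14,.038);f('red',r-g>50,190,234,26,.025);f('box',b-r>40,321,232,12,.023);f('carton white(469,302)',big.max(2)>120,190,234,19,.025)
E
```

```text
time_s: 26.4
position: [0.5879, 0.1551, 0.2565]
ee_rot: [0.011, -3.139, 0.002]
force: [-0.1, -0.9, 0.7]
gripper_width: 0.0468
finger_force: 0.0
time_s: 27.4
position: [0.4354, 0.4555, 0.3773]
ee_rot: [-0.01, 3.141, -0.0]
force: [0.5, 0.0, -1.0]
gripper_width: 0.0465
finger_force: 0.0
time_s: 28.15
position: [0.3403, 0.6529, 0.3767]
ee_rot: [-0.011, 3.141, -0.002]
force: [0.9, -0.5, 0.1]
gripper_width: 0.0464
finger_force: 0.0
green (470,-157) [ 471.1227 -156.208    21.6544   20.57      0.5977]
red [485.7606 312.0956  40.3508   7.0062  -2.7706]
box [479.4932   8.4755  29.1993  29.1305 -88.9215]
carton white(469,302) [468.9028 302.5757  79.3523  30.5108  -1.9427]
```

View pics/z.png

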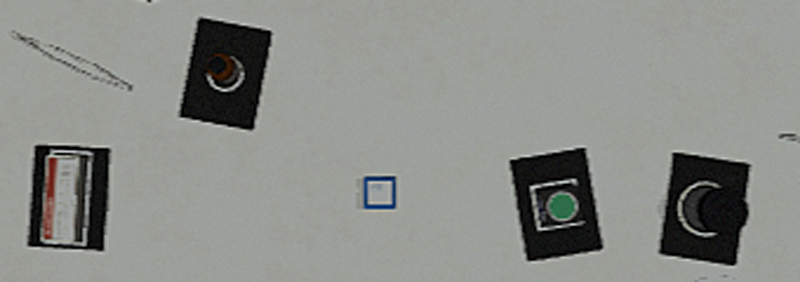

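The carton, cube and box measure right on their targets. The bottle at (222,70) looks odd, so I'll check it closer.

Run:
```python
from h import *
c=optics.capture('top');s=optics.capture('side')
a=cv2.resize(c['image'][155:205,230:280],(400,400),interpolation=2);b=cv2.resize(s['image'][215:285,265:335],(400,400),interpolation=2)
cv2.imwrite('pics/y.png',np.hstack([a,b])[:,:,::-1])
```

```text
(no output)
```

View pics/y.png

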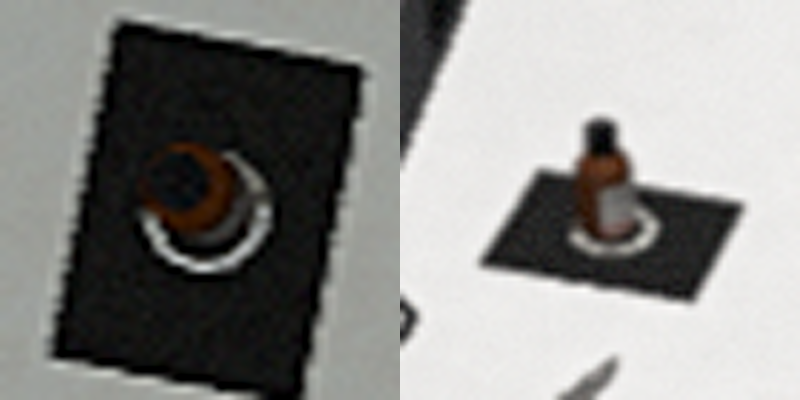

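The bottle stands upright inside its circle, about 3 mm off centre (side crop: base 605,235; ring 613,233). The odd look was perspective. Hand in.

```bash
python3 -c "
from rig import workorder
print(workorder.sign_off())"
```

```text
the job is handed in; nothing more can be done
None
```

All four items are released upright on their own mats, each a few mm or less off centre by camera, with tweezers and coverslip box undisturbed, and the job is handed in. However, while I was lowering onto the cube the fingertips hit the table and the wrist force read 500 N, over the 120 N limit, so it may well be judged failed; sign-off gave no verdict.

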